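# Set the full/refill tags on the cartridge board

### The job

Each cartridge bin on the board has a hinged metal tag in front of it, which should lean back towards its bin if the bin is full (every hole of its rack holds a cartridge) and forward, away from its bin, if any cartridge is missing. With the fingertips gently push over each tag that is wrong, all the way to its other stop, and leave the tags that are already right as they are. Pinch or lift nothing, and do not disturb the loose vials, nozzle and other things standing about.

Things in the scene. Friction and masses are not known exactly. Their poses are not given: they have to be found in the camera images.
- board: Fixed dark steel board, 300 x 500 x 8 mm, carrying the four bins and tags in one row. Origin on the bench below the middle of the hinge row; +x from the tags to the bins (away from the robot, yaw up to 0.2 rad), +y along the row, z up. All bins share its axes and stand 120 mm apart along y, in any order; a loose vial or nozzle stands half-way between neighbouring tags.
- bin_a: Fixed grey bin, 104 x 104 x 40 mm, with a 3 x 3 rack of white-capped cartridges (24 mm wide, tops 76 mm above the bench); a FULL bin: all nine holes hold a cartridge. Origin on the board's top right under this bin's tag hinge; +x from the tag to the bin, whose front wall is 113 mm and centre 165 mm along +x; +y along the row.
- hinge_a (a point): Middle of the hinge pin of the tag of bin_a, 30 mm above the bench; axes as the board's (the pin runs along y).
- edge_a (a point): Middle of the free upper edge of the tag of bin_a, 55 mm from the hinge pin. The tag is an aluminium plate 60 mm wide (along y) and 4 mm thick, about 40 g, nearly free to swing: past upright it falls to that side. Under 1 N along the board's x on the free edge, best following the edge's arc, turns it.
- tag_a (a joint): Tag of bin_a, rad. 0: leans forward, away from its bin, 40 degrees off upright, against its stop (free edge 35 mm before the pin, 72 mm above the bench; a black bar on its upper face): refill. 0.70: upright. 1.396: leans to its bin, 40 degrees off upright, against the other stop (black disc on its upper face): full.
- bin_b: Fixed grey bin, 104 x 104 x 40 mm, with a 3 x 3 rack of white-capped cartridges (24 mm wide, tops 76 mm above the bench); a FULL bin: all nine holes hold a cartridge. Origin on the board's top right under this bin's tag hinge; +x from the tag to the bin, whose front wall is 113 mm and centre 165 mm along +x; +y along the row.
- hinge_b (a point): Middle of the hinge pin of the tag of bin_b, 30 mm above the bench; axes as the board's (the pin runs along y).
- edge_b (a point): Middle of the free upper edge of the tag of bin_b, 55 mm from the hinge pin. The tag is an aluminium plate 60 mm wide (along y) and 4 mm thick, about 40 g, nearly free to swing: past upright it falls to that side. Under 1 N along the board's x on the free edge, best following the edge's arc, turns it.
- tag_b (a joint): Tag of bin_b, rad. 0: leans forward, away from its bin, 40 degrees off upright, against its stop (free edge 35 mm before the pin, 72 mm above the bench; a black bar on its upper face): refill. 0.70: upright. 1.396: leans to its bin, 40 degrees off upright, against the other stop (black disc on its upper face): full.
- bin_c: Fixed grey bin, 104 x 104 x 40 mm, with a 3 x 3 rack of white-capped cartridges (24 mm wide, tops 76 mm above the bench); NOT full: only four of its nine holes hold a cartridge. Origin on the board's top right under this bin's tag hinge; +x from the tag to the bin, whose front wall is 113 mm and centre 165 mm along +x; +y along the row.
- hinge_c (a point): Middle of the hinge pin of the tag of bin_c, 30 mm above the bench; axes as the board's (the pin runs along y).
- edge_c (a point): Middle of the free upper edge of the tag of bin_c, 55 mm from the hinge pin. The tag is an aluminium plate 60 mm wide (along y) and 4 mm thick, about 40 g, nearly free to swing: past upright it falls to that side. Under 1 N along the board's x on the free edge, best following the edge's arc, turns it.
- tag_c (a joint): Tag of bin_c, rad. 0: leans forward, away from its bin, 40 degrees off upright, against its stop (free edge 35 mm before the pin, 72 mm above the bench; a black bar on its upper face): refill. 0.70: upright. 1.396: leans to its bin, 40 degrees off upright, against the other stop (black disc on its upper face): full.
- bin_d: Fixed grey bin, 104 x 104 x 40 mm, with a 3 x 3 rack of white-capped cartridges (24 mm wide, tops 76 mm above the bench); NOT full: only two of its nine holes hold a cartridge. Origin on the board's top right under this bin's tag hinge; +x from the tag to the bin, whose front wall is 113 mm and centre 165 mm along +x; +y along the row.
- hinge_d (a point): Middle of the hinge pin of the tag of bin_d, 30 mm above the bench; axes as the board's (the pin runs along y).
- edge_d (a point): Middle of the free upper edge of the tag of bin_d, 55 mm from the hinge pin. The tag is an aluminium plate 60 mm wide (along y) and 4 mm thick, about 40 g, nearly free to swing: past upright it falls to that side. Under 1 N along the board's x on the free edge, best following the edge's arc, turns it.
- tag_d (a joint): Tag of bin_d, rad. 0: leans forward, away from its bin, 40 degrees off upright, against its stop (free edge 35 mm before the pin, 72 mm above the bench; a black bar on its upper face): refill. 0.70: upright. 1.396: leans to its bin, 40 degrees off upright, against the other stop (black disc on its upper face): full.
- vial_1: Small clear loose vial with white cap, 24 mm wide, 45 mm tall, on the board. A bystander: leave alone. Origin at its underside as built.
- vial_2: Small clear loose vial with white cap, 24 mm wide, 45 mm tall, on the board. A bystander: leave alone. Origin at its underside as built.
- nozzle: Brass tapered loose nozzle, 22 mm wide, 40 mm tall, on the board. A bystander: leave alone. Origin at its underside as built.
- dish: Loose clear culture dish, 90 mm wide, 15 mm tall, on the bench before the board. A bystander: leave alone. Origin at its underside as built.
- driver: Loose screwdriver, 150 mm long, lying on the bench before the board. A bystander: leave alone. Origin at its underside as built.
- reagent: Loose white jar, 52 mm wide, 90 mm tall, on the bench to the left of the board. A bystander: leave alone. Origin at its underside as built.
- slidebox: Loose grey box, 80 x 50 x 30 mm, on the bench to the right of the board. A bystander: leave alone. Origin at its underside as built.

How it is judged (in metres and radians):
At the end, for the whole second after the job is handed in: The tags of the two full bins (a, b) lean to their bins (joint over 1.3 of 1.396 rad), those of the two bins that are not full (c, d) lean away from them (joint under 0.1 rad), all at rest (value of joint each of tag_a, tag_b above 1.3 rad and value of joint each of tag_c, tag_d below 0.1 rad and velocity of joint tag_a between -0.1 and 0.1 rad/s and velocity of joint tag_b between -0.1 and 0.1 rad/s and velocity of joint tag_c between -0.1 and 0.1 rad/s and velocity of joint tag_d between -0.1 and 0.1 rad/s); the robot touches nothing.
It fails at once if the tag of full bin b, already right, is swung away from its stop (value of joint tag_b below 1 rad).
It fails at once if the tag of not-full bin d, already right, is swung away from its stop (value of joint tag_d above 0.4 rad).
It fails at once if a tag is pinched or pressed hard (over 20 N) (contact force between the fingers and tag_a above 20 N or contact force between the fingers and tag_b above 20 N or contact force between the fingers and tag_c above 20 N or contact force between the fingers and tag_d above 20 N).
It fails at once if a vial or the nozzle on the board is pushed, toppled or lifted (over 12 mm) (distance of any of vial_1, vial_2, nozzle from where it was at the start of the episode above 0.012 m).
It fails at once if the dish, screwdriver, jar or slide box is pushed, toppled or lifted (over 12 mm) (distance of any of dish, driver, reagent, slidebox from where it was at the start of the episode above 0.012 m).
It also fails if it takes over 42 s, if anything falls off the work surface, if the arm or the gripper's body presses on something with over 40 N, if the wrist force passes 120 N, or if a joint passes its speed limit or range.

### The arm

A 6-joint arm with a two-finger parallel gripper is mounted at the origin on the work surface. World frame = base frame: x ahead of the robot, y to its left, z up, the work surface at z = 0. Lengths are in mm, angles in degrees, forces in N, time in s.
With the tool pointing down it reaches from about 300 to 950 mm from the base axis. Payload 3.1 kg.
Tool frame: the origin (TCP) lies on the centre line of the jaws, within the pads' length; the fingertips stand 22 mm ahead of it and the grasp point (between the pads) lies 3 mm ahead of it; z points along the fingers, y is the direction in which the jaws open and shut (so a half turn about z gives the same grasp; the last joint's range is limited). The gripper opens to 85 mm and grips with 20 to 120 N. Pads are 22 mm wide; open, the fingers measure 114 mm over their backs; the gripper's body (76 mm by 85 mm) begins 54 mm behind the grasp point. The pads swing forward as they close: fully open they stand 13 mm farther back than shut.
Start: joints at [-79.681, 17.653, 93.61, -0, 68.738, -3.994], TCP at [154.479, -605.614, 217.372] pointing down, gripper open.
Joint ranges: [-175.34, 175.34], [-45.06, 112.39], [2.9, 150.54], [-68.45, 248.45], [3.09, 151.38], [-168.51, 168.51]. Speed limits (degrees/s): [159.86, 159.86, 180, 180, 180, 180].

### API

Orientations are given as [roll, pitch, yaw] about the fixed x, y, z axes, in that order (R = Rz(yaw) Ry(pitch) Rx(roll)).
In Python, from cell import robot gives the robot as it stands. The module is installed in compiled form; this text tells all that it offers.
- The arm moves only by the shell command python3 -m pendant 'ROWS' [OPENING]. ROWS is JSON, a list that holds one entry, the list of rows, each a list of 6 numbers: the shift along the tool's x, y, z each as a share of 0.2 m, from -1 to 1, then the turn, a rotation vector about the tool's x, y, z each as a share of pi/2 rad, from -1 to 1. A call has 1 to 12 rows; each row is the pose to reach, as a shift and turn from the pose commanded when the call began, along the tool's axes at that moment; what a row does not reach only later rows make up. A row lasts 1/10 s, in which the tool goes at most 50 mm and 8.59 degrees, less where a joint would pass 70% of its speed; a pose out of reach is approached as far as the arm can. A call with a number of a shift or a turn outside -1 to 1 is refused whole. A call with a gripper value outside its range is refused whole. OPENING is the gripper command: -1 is fully open, 1 is shut, values between are in proportion, set as the call begins (- or left out, the last holds). The fingers move at their own pace and stop on an object; the grip force is fixed at half the most. Time passes only in rows, so rows that repeat a pose let the fingers close. It gives the time, the measured TCP pose, the force and the opening at its end, in the units of the state.
- robot.get_obs(): the state, without advancing time (a new reading comes with each control period).
- robot.read_camera(name): name is "side" or "top" or "wrist"; returns a dict with "frame" (384x512x3 uint8, red, green, blue), "z_map" (384x512 float32, mm along the optical axis (not along the pixel's ray), 0 where there is no reading), "intrinsics" (3x3 intrinsics, pixels), "position" and "rotation" of the camera in the world. Camera axes: x right, y up, looking along -z (the intrinsics and any distortion apply to the point x, -y, -z); pixel columns grow to the right and rows downward; lengths in mm; the calibration is good to about 2 mm. A picture is of the moment at which its call begins.
- robot.job_done(): hands the job in, once; it reports no verdict.
The state is a dict: "time": time; "joints": joint angles; "qvel": joint speeds; "joint_torque": joint torques, N m; "tcp_pos": TCP position; "ee_rot": TCP orientation; "ft_force": force on the tool from outside, world axes, zero at the start; "moment": the same for the moment, N m; "finger_gap": finger opening in mm.
Only numpy, scipy, OpenCV 4.12 (cv2) and the standard library are available. Lean on these libraries where they do the work, as an engineer would, in place of code of your own. Each camera call takes 0.05 s, during which the arm holds its last target. There are 200 camera calls.

## Working session

There is one attempt and no reset: what is moved stays moved. The work goes in short steps, Python scripts to look and compute and a shell command to move; the robot and the scene stay as the last step left them, time stands still between calls to the robot, and variables do not carry over. Pictures are saved under pics/ and viewed, about 8 in all and at most 12, crops included, and the job is handed in when it is done.

```bash
mkdir -p pics; cat > h.py <<'E'
import numpy as np, cv2
from cell import robot
def cam(n, save=None):
    c=robot.read_camera(n)
    if save: cv2.imwrite('pics/'+save,c['frame'][:,:,::-1])
    return c
def world(c):
    z=c['z_map'];K=np.array(c['intrinsics']);h,w=z.shape
    v,u=np.mgrid[:h,:w]
    P=np.stack([(u-K[0,2])/K[0,0]*z,-(v-K[1,2])/K[1,1]*z,-z],-1)
    W=P@np.array(c['rotation']).T+np.array(c['position']); W[z==0]=np.nan
    return W
E
python3 - <<'E'
from h import *
o=robot.get_obs();print(o)
for n in('top','side'):
    c=cam(n,n+'0.png');np.savez(n+'0.npz',W=world(c),f=c['frame']);print(n,c['position'],c['rotation'],c['intrinsics'])
a=cv2.imread('pics/top0.png');cv2.imwrite('pics/top0b.png',cv2.resize(a,(800,600)))
E
```

```text
{'time': 0.0, 'joints': array([-7.96801931e+01,  1.77061098e+01,  9.36890864e+01, -1.30941029e-03,
        6.87380814e+01, -3.99299977e+00]), 'qvel': array([ 0.02780865,  0.02844914, -0.02317629, -0.04467799,  0.06626697,
        0.00310945]), 'joint_torque': array([ 4.85650580e-04, -4.15253663e+01, -2.76667374e+01, -3.03545385e-04,
        1.02408958e-02, -1.41728950e-05]), 'tcp_pos': array([ 154.328222  , -604.76345682,  216.13328571]), 'ee_rot': array([-1.79866961e+02, -8.06451098e-03,  1.43132736e+01]), 'ft_force': array([-0.05749213, -0.2888379 , -0.0928539 ]), 'moment': array([-0.06977163, -0.01816185, -0.02947071]), 'finger_gap': 85.42023538333115}Traceback (most recent call last):
  File "<stdin>", line 4, in <module>
  File "h.py", line 11, in world
    W=P@np.array(c['rotation']).T+np.array(c['position']); W[z==0]=np.nan
      ~~~~~~~~~~~~~~~~~~~~~~~~~~~^~~~~~~~~~~~~~~~~~~~~~~~
ValueError: operands could not be broadcast together with shapes (384,512) (3,)
```

```bash
sed -i "s/@np.array(c\['rotation'\]).T/@rot(c['rotation']).T/" h.py; cat >> h.py <<'E'
def rot(r):
    from scipy.spatial.transform import Rotation as R
    r=np.array(r,float)
    return r if r.shape==(3,3) else R.from_euler('xyz',r,degrees=True).as_matrix()
E
python3 - <<'E'
from h import *
for n in('top','side'):
    c=cam(n,n+'0.png');W=world(c);np.savez(n+'0.npz',W=W,f=c['frame']);print(n,c['position'],c['rotation'],c['intrinsics'],np.nanpercentile(W[...,2],[1,10,50,90,99]))
a=cv2.imread('pics/top0.png');cv2.imwrite('pics/top0b.png',cv2.resize(a,(800,600)))
E
```

```text
top [ 428.02747348   -5.99315454 1198.43176963] [  4.33278277   0.63499444 -88.72237422] [[493.09846617   0.         252.96128296]
 [  0.         493.09846617 189.90349885]
 [  0.           0.           1.        ]] [-751.26181904   -2.72324357    1.16996217   47.05910254  321.55477847]
side [395.6663422  658.58141618 830.363665  ] [ 3.97490292e+01 -7.38594928e-02 -1.71216635e+02] [[448.02362737   0.         257.7246011 ]
 [  0.         448.02362737 184.74530342]
 [  0.           0.           1.        ]] [-748.50238985 -254.52472632    1.19029036   68.1096214   461.21127144]
```

View pics/top0b.png

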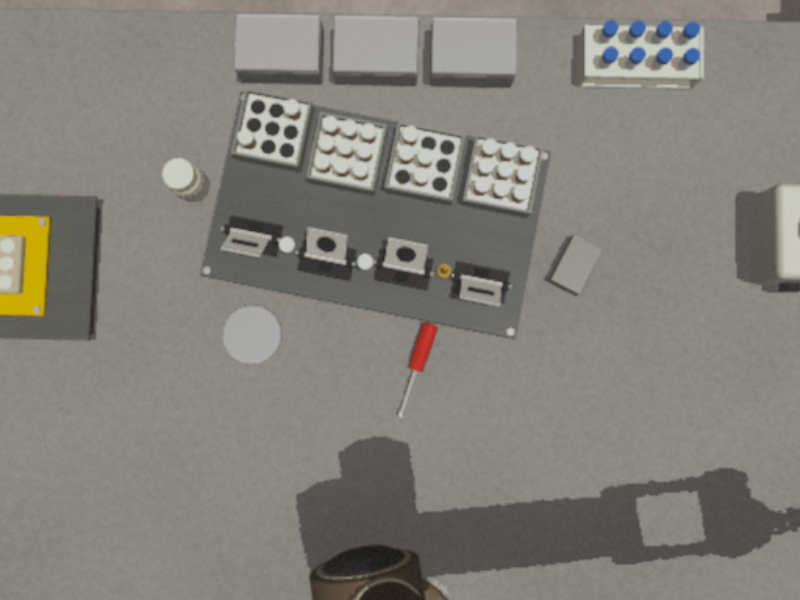

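View pics/side0.png

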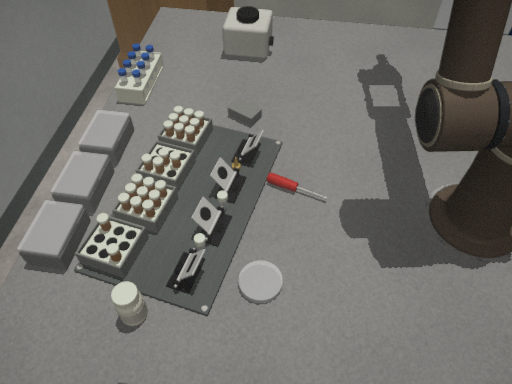

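Top picture (800x600): bins from left d (272,130), b (347,152), c (424,162), a (502,175). Tags: d has a bar at (247,241), which is right. b has a disc at (326,245), which is right. c has a disc at (405,255), which is wrong. a has a bar at (481,290), which is wrong. The side view agrees.

```bash
python3 - <<'E'
from h import *
C=dict(d=(158,154),b=(209,157),c=(260,164),a=(308,186))
D={n:np.load(n+'0.npz')['W'] for n in('top','side')}
cent={}
T={}
for k,(u,v) in C.items():
    W=D['top'];w=W[v-2:v+3,u-2:u+3].reshape(-1,3);c0=np.nanmedian(w,0)
    for n,W in D.items():
        p=W.reshape(-1,3);p=p[np.isfinite(p).all(1)]
        m=(np.linalg.norm(p[:,:2]-c0[:2],axis=1)<48)&(p[:,2]>38)&(p[:,2]<85)
        p=p[m]
        # RANSAC-ish plane refine
        q=p[np.linalg.norm(p-c0,axis=1)<15]
        for r in range(5):
            m0=q.mean(0);nrm=np.linalg.svd(q-m0)[2][2];q=p[abs((p-m0)@nrm)<3]
        nrm*=np.sign(nrm[2]);T[k,n]=(q,nrm)
        hv=nrm[:2]/np.linalg.norm(nrm[:2])
        print(k,n,len(q),'mean',q.mean(0).round(1),'n',nrm.round(3),'tilt',np.degrees(np.arccos(nrm[2])).round(1),'yaw',np.degrees(np.arctan2(hv[1],hv[0])).round(1),'zmax',np.percentile(q[:,2],[2,98]).round(1))
# hinge point: plane mid extrapolated to z=30
H={}
for (k,n),(q,nrm) in T.items():
    m=np.array(q).mean(0); up=np.array([0,0,1])-nrm*nrm[2]; up/=np.linalg.norm(up)
    h=m+up*(30-m[2])/up[2]-2*nrm; H[k,n]=h
for n in D:
    X=np.array([H[k,n] for k in 'abcd']);print(n,X.round(1))
    s=np.polyfit(X[:,1],X[:,0],1);print('row yaw',np.degrees(np.arctan(-s[0])),np.linalg.norm(np.diff(X[[0,2,1,3]],axis=0),axis=1))
# rear bin front check
E
```

```text
d top 299 mean [589.6 238.   57.8] n [ 0.751 -0.132  0.647] tilt 49.7 yaw -10.0 zmax [38.7 76.1]
d side 318 mean [589.3 240.1  58.5] n [ 0.74  -0.126  0.661] tilt 48.6 yaw -9.7 zmax [39.1 74.6]
b top 370 mean [594.5 115.4  57.5] n [-0.741  0.137  0.657] tilt 48.9 yaw 169.5 zmax [38.7 74.3]
b side 483 mean [594.2 118.3  56.9] n [-0.744  0.136  0.654] tilt 49.2 yaw 169.6 zmax [38.6 74.1]
c top 374 mean [582.2  -4.5  57.6] n [-0.742  0.133  0.657] tilt 48.9 yaw 169.9 zmax [38.7 74.5]
c side 388 mean [582.1  -0.6  57.1] n [-0.749  0.144  0.646] tilt 49.7 yaw 169.1 zmax [38.9 73.9]
a top 305 mean [ 525.6 -115.6   57.3] n [ 0.748 -0.132  0.65 ] tilt 49.4 yaw -10.0 zmax [38.4 75. ]
a side 165 mean [ 524.9 -110.9   59.4] n [ 0.737 -0.121  0.665] tilt 48.3 yaw -9.3 zmax [38.9 74.9]
top [[ 5.471e+02 -1.194e+02  2.870e+01]
 [ 5.725e+02  1.194e+02  2.870e+01]
 [ 5.599e+02 -6.000e-01  2.870e+01]
 [ 6.113e+02  2.342e+02  2.870e+01]]
row yaw -9.830607746026686 [119.52069859 120.64809706 121.11003726]
side [[ 549.2 -114.9   28.7]
 [ 572.9  122.2   28.7]
 [ 561.1    3.5   28.7]
 [ 612.6  236.2   28.7]]
row yaw -9.738042277101748 [118.93616577 119.34213417 120.64787932]
```

The bins have small individual offsets along board x, and both cameras agree on them. Hinge a is at about (548,-117), hinge c at about (560.5,1), and the board yaw is about -9.9°. I start moving now: shut the gripper, travel high, and align tool x with board x.

```bash
python3 -m pendant '[[[0.1,-0.09,0,0,0,0.03],[0.25,-0.23,0,0,0,0.08],[0.4,-0.37,0,0,0,0.13],[0.55,-0.51,0,0,0,0.18],[0.7,-0.65,0,0,0,0.23],[0.85,-0.79,0,0,0,0.269],[0.95,-0.88,0,0,0,0.269],[1,-0.92,0,0,0,0.269],[1,-0.92,0,0,0,0.269],[1,-0.92,0,0,0,0.269],[1,-0.92,0,0,0,0.269]]]' 1
python3 - <<'E'
from h import *
import json
o=robot.get_obs();R=rot(o['ee_rot']);print(R.round(3).tolist(),o['tcp_pos'],o['finger_gap'])
ex=np.array([.985,-.172])
g=np.array([548,-117])-ex*75
d=np.array([*g,216])-o['tcp_pos'];print(g,(R.T@d/200).round(3))
E
```

```text
time: 1.25
tcp_pos: [302.3, -379.1, 217.4]
ee_rot: [180.0, 0.0, -10.0]
ft_force: [-0.5, -0.6, 0.2]
finger_gap: -0.0
[[0.985, -0.173, -0.0], [-0.173, -0.985, -0.001], [-0.0, 0.001, -1.0]] [ 302.26590149 -379.14475377  217.44486354] -0.02367817864175461
[ 474.125 -104.1  ] [ 0.608 -1.503  0.006]
```

```bash
python3 -m pendant '[[[0.05,-0.1,0,0,0,0],[0.15,-0.25,0,0,0,0],[0.25,-0.4,0,0,0,0],[0.35,-0.55,0,0,0,0],[0.4,-0.7,0,0,0,0],[0.45,-0.85,0,0,0,0],[0.45,-0.95,0,0,0,0],[0.45,-1,0,0,0,0],[0.45,-1,0,0,0,0],[0.45,-1,0,0,0,0]]]'
python3 -m pendant '[[[0.05,-0.1,0,0,0,0],[0.1,-0.2,0.1,0,0,0],[0.15,-0.3,0.25,0,0,0],[0.15,-0.4,0.35,0,0,0],[0.15,-0.5,0.45,0,0,0],[0.15,-0.5,0.5,0,0,0],[0.15,-0.5,0.5,0,0,0],[0.15,-0.5,0.5,0,0,0]]]'
python3 - <<'E'
from h import *
c=cam('side','side1.png');a=cv2.imread('pics/side1.png')
cv2.imwrite('pics/side1c.png',cv2.resize(a[90:330,130:400],None,fx=2.2,fy=2.2,interpolation=3))
cam('wrist','wrist1.png')
E
```

```text
time: 2.25
tcp_pos: [425.7, -197.4, 217.4]
ee_rot: [180.0, -0.0, -9.9]
ft_force: [0.3, 0.3, 0.5]
finger_gap: 0.0
time: 3.05
tcp_pos: [473.0, -104.4, 117.9]
ee_rot: [180.0, -0.1, -10.0]
ft_force: [0.8, -0.9, -0.3]
finger_gap: -0.1
```

View pics/side1c.png

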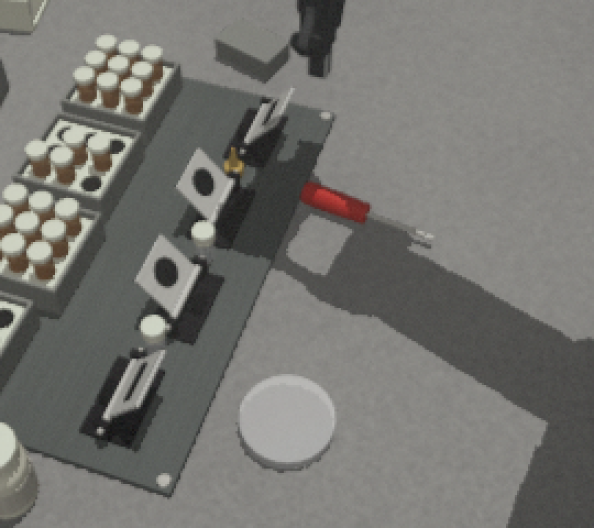

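View pics/wrist1.png

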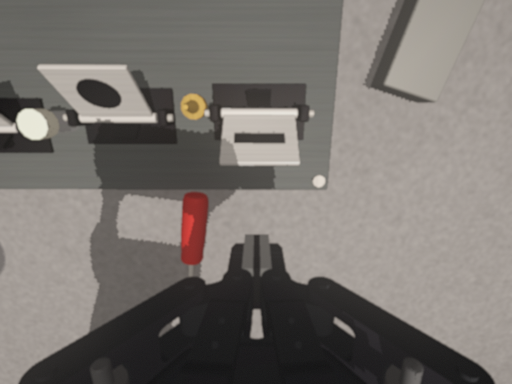

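Side crop: the fingertips at (318,70) are in front of tag a at (270,120). In the wrist view they line up with the tag, fingers at (257,240) and tag at (259,140). Next I lower and push along +x.

```bash
python3 -m pendant '[[[0,0,0.05,0,0,0],[0,0,0.11,0,0,0],[0.04,0,0.16,0,0,0],[0.08,0,0.16,0,0,0],[0.11,0,0.16,0,0,0],[0.13,0,0.16,0,0,0],[0.15,0,0.16,0,0,0],[0.17,0,0.16,0,0,0]]]'
python3 -m pendant '[[[0.025,0,0,0,0,0],[0.05,0,0,0,0,0],[0.075,0,0,0,0,0],[0.1,0,0,0,0,0],[0.125,0,0,0,0,0],[0.15,0,0,0,0,0],[0.175,0,0,0,0,0],[0.2,0,0,0,0,0],[0.215,0,0,0,0,0],[0.225,0,0,0,0,0]]]'
python3 -m pendant '[[[0,0,0,0,0,0],[0,0,0,0,0,0],[0,0,0,0,0,0],[-0.03,0,0,0,0,0],[-0.06,0,-0.03,0,0,0],[-0.1,0,-0.1,0,0,0],[-0.1,0,-0.2,0,0,0],[-0.1,0,-0.3,0,0,0],[-0.1,0,-0.35,0,0,0]]]'
python3 - <<'E'
from h import *
c=cam('side','side2.png');a=cv2.imread('pics/side2.png')
cv2.imwrite('pics/side2c.png',cv2.resize(a[60:330,130:400],None,fx=2.2,fy=2.2,interpolation=3))
E
```

```text
time: 3.95
tcp_pos: [506.6, -108.9, 85.7]
ee_rot: [180.0, -0.0, -9.9]
ft_force: [-0.5, 0.2, -0.4]
finger_gap: -0.1
time: 4.95
tcp_pos: [550.7, -116.6, 85.4]
ee_rot: [180.0, -0.0, -9.9]
ft_force: [-0.2, -0.9, 0.5]
finger_gap: -0.2
time: 5.85
tcp_pos: [531.3, -113.4, 157.7]
ee_rot: [180.0, -0.2, -9.9]
ft_force: [0.5, -0.1, 0.1]
finger_gap: 0.0
```

View pics/side2c.png

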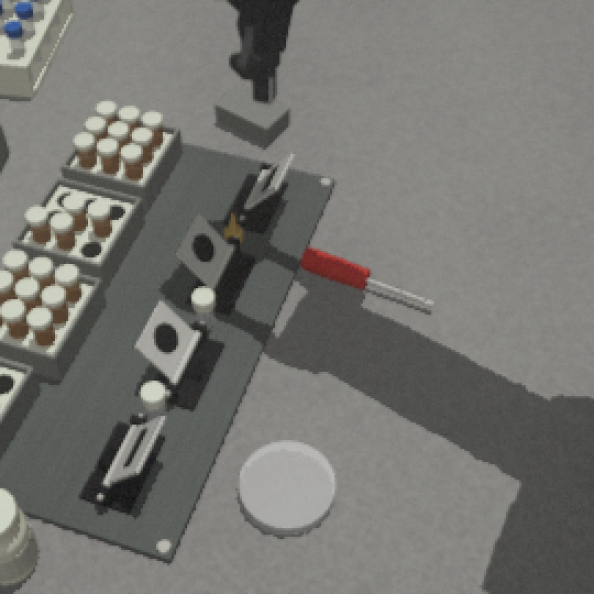

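Side crop: tag a at (270,185) is still forward, so the push did not tip it. I check where the tips really are from the depth.

```bash
python3 - <<'E'
from h import *
o=robot.get_obs();t=o['tcp_pos'];R=rot(o['ee_rot']);print(t)
for n in('side','top','wrist'):
    c=cam(n);W=world(c);p=W.reshape(-1,3);p=p[np.isfinite(p).all(1)]
    L=(p-t)@R
    m=(abs(L[:,0])<40)&(abs(L[:,1])<40)&(L[:,2]>-60)&(L[:,2]<60)
    L=L[m]
    for z0 in range(-60,60,10):
        s=L[(L[:,2]>=z0)&(L[:,2]<z0+10)]
        if len(s)>3: print(n,z0,len(s),'x',np.percentile(s[:,0],[3,97]).round(1),'y',np.percentile(s[:,1],[3,97]).round(1))
W=world(cam('top'));p=W.reshape(-1,3);p=p[np.isfinite(p).all(1)]
q=(p[:,:2]-[548,-117])@np.array([[.985,.172],[-.172,.985]])
m=(abs(q[:,1])<25)&(abs(q[:,0])<45)&(p[:,2]>40)&(p[:,2]<90)
for x0 in range(-45,45,6):
    s=m&(q[:,0]>=x0)&(q[:,0]<x0+6)
    if s.sum(): print(x0,s.sum(),np.median(p[s,2]).round(1))
E
```

```text
[ 532.19602911 -113.57665456  158.75353192]
side -60 11 x [-12.2  -1.7] y [-13.8  10.9]
side -50 31 x [-10.2   5.8] y [-16.6   2.2]
side -40 38 x [-10.9  10.3] y [-16.7  -0.2]
side -30 33 x [-10.2  11.1] y [-14.9   1. ]
side -20 10 x [-9.8  9.8] y [-9.2 -2.3]
wrist -60 1288 x [-7.5 12.4] y [-25.7  24.2]
wrist -50 763 x [-10.5  10.2] y [-12.4  10.6]
wrist -40 562 x [ 5.1 10.1] y [-13.6  11.8]
wrist -30 469 x [ 5.2 10. ] y [-13.5  11.8]
wrist -20 101 x [ 5.2 10.1] y [-11.6   9.4]
-39 45 73.1
-33 24 65.2
-27 12 61.4
-21 7 55.4
-15 1 46.4
```

```bash
python3 - <<'E'
from h import *
o=robot.get_obs();t=o['tcp_pos'];R=rot(o['ee_rot'])
for n in('side','wrist'):
    c=cam(n,n+'3.png');W=world(c);L=(W.reshape(-1,3)-t)@R
    m=(abs(L[:,0])<14)&(abs(L[:,1])<18)&(L[:,2]>-60)&(L[:,2]<40)
    print(n,np.sort(L[m,2])[-12:].round(1))
    if n=='side':
        v,u=np.divmod(np.where(m)[0],512);print(u.min(),u.max(),v.min(),v.max())
        K=np.array(c['intrinsics']);A=rot(c['rotation'])
        for z in(-18,0,22):
            q=A.T@(t+R@[0,0,z]-c['position']);print(z,K[0,0]*q[0]/-q[2]+K[0,2],-K[1,1]*q[1]/-q[2]+K[1,2])
a=cv2.imread('pics/side3.png');cv2.imwrite('pics/side3c.png',cv2.resize(a[40:160,190:310],None,fx=5,fy=5,interpolation=cv2.INTER_NEAREST))
E
```

```text
side [-20.9 -20.4 -19.8 -19.8 -19.7 -19.3 -17.9 -17.9 -16.  -15.4 -15.  -14.9]
245 257 87 107
-18 250.7752038640496 104.04077215233126
0 250.87137992331526 110.19348175076266
22 250.98544492139936 117.49060760427814
wrist [-18.5 -18.2 -18.1 -18.1 -18.  -17.9 -17.8 -17.7 -17.7 -17.6 -17.5 -17.2]
```

View pics/side3c.png

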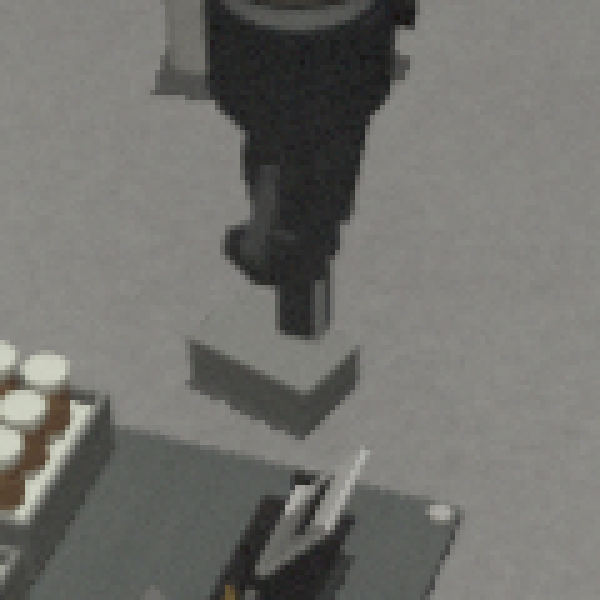

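Side crop: the tips end at (303,338). Both cameras put them about 17 mm *behind* the reported TCP along the tool axis, not 22 mm ahead as the text says. The first push therefore passed about 19 mm over the tag. I trust the measurement and repeat with the TCP at z≈45, so the tips are at about 62.

```bash
python3 -m pendant '[[[-0.1,0,0,0,0,0],[-0.2,0,0.05,0,0,0],[-0.27,0,0.15,0,0,0],[-0.28,0,0.28,0,0,0],[-0.28,0,0.4,0,0,0],[-0.28,0,0.5,0,0,0],[-0.28,0,0.55,0,0,0],[-0.28,0,0.565,0,0,0],[-0.28,0,0.565,0,0,0]]]'
python3 - <<'E'
from h import *
o=robot.get_obs();t=o['tcp_pos'];R=rot(o['ee_rot']);print(t,o['ft_force'])
c=cam('side');W=world(c);L=(W.reshape(-1,3)-t)@R
m=(abs(L[:,0])<14)&(abs(L[:,1])<18)&(L[:,2]>-60)&(L[:,2]<35)
w=W.reshape(-1,3)[m];print(np.sort(w[:,2])[:12].round(1), len(w)); print((t[:2]-[548,-117])@[.985,-.172])
E
```

```text
time: 7.1
tcp_pos: [475.4, -103.4, 42.1]
ee_rot: [-180.0, 0.0, -9.9]
ft_force: [-0.1, -0.7, 0.6]
finger_gap: 0.2
[ 475.38195906 -103.44690896   42.08033194] [-0.07234248 -0.66462656  0.58649856]
[7.1 7.1 7.1 7.1 7.2 7.3 7.3 7.4 7.4 7.7 7.7 7.8] 138
-73.85990198395618
```

```bash
python3 -m pendant '[[[0.05,0,0,0,0,0],[0.09,0,0,0,0,0],[0.115,0,0,0,0,0],[0.14,0,0,0,0,0],[0.165,0,0,0,0,0],[0.19,0,0,0,0,0],[0.21,0,0,0,0,0]]]'
python3 -m pendant '[[[0.02,0,0,0,0,0],[0.04,0,0,0,0,0],[0.06,0,0,0,0,0],[0.08,0,0,0,0,0],[0.1,0,0,0,0,0],[0.12,0,0,0,0,0],[0.14,0,0,0,0,0],[0.16,0,0,0,0,0],[0.175,0,0,0,0,0],[0.18,0,0,0,0,0],[0.18,0,0,0,0,0],[0.18,0,0,0,0,0]]]'
python3 -m pendant '[[[0,0,0,0,0,0],[-0.03,0,0,0,0,0],[-0.07,0,-0.05,0,0,0],[-0.12,0,-0.15,0,0,0],[-0.12,0,-0.3,0,0,0],[-0.12,0,-0.45,0,0,0],[-0.12,0,-0.55,0,0,0],[-0.12,0,-0.57,0,0,0],[-0.12,0,-0.57,0,0,0]]]'
python3 - <<'E'
from h import *
c=cam('top');W=world(c);p=W.reshape(-1,3);p=p[np.isfinite(p).all(1)]
for k,h in dict(a=(548,-117),c=(560.5,1),b=(572.7,120),d=(612,235)).items():
    q=(p[:,:2]-h)@np.array([[.985,.172],[-.172,.985]])
    m=(abs(q[:,1])<25)&(abs(q[:,0])<50)&(p[:,2]>38)&(p[:,2]<90)
    print(k,[(x,m[(s:=(q[:,0]>=x)&(q[:,0]<x+8))].sum(),np.median(p[m&s,2]).round(1)) for x in range(-48,48,8) if (m&(q[:,0]>=x)&(q[:,0]<x+8)).any()])
a=cam('side','side4.png');a=cv2.imread('pics/side4.png')
cv2.imwrite('pics/side4c.png',cv2.resize(a[60:330,130:400],None,fx=2.2,fy=2.2,interpolation=3))
E
```

```text
time: 7.85
tcp_pos: [517.4, -110.8, 42.3]
ee_rot: [180.0, -0.0, -9.9]
ft_force: [0.4, -0.0, 1.2]
finger_gap: 0.1
time: 9.05
tcp_pos: [552.1, -116.8, 42.3]
ee_rot: [-180.0, 0.0, -9.9]
ft_force: [0.4, 0.3, 0.4]
finger_gap: -0.2
time: 9.95
tcp_pos: [528.8, -112.8, 157.4]
ee_rot: [180.0, -0.1, -9.9]
ft_force: [0.4, 0.1, -1.2]
finger_gap: 0.2
a []
c [(0, np.int64(18), np.float64(39.8)), (8, np.int64(82), np.float64(46.4)), (16, np.int64(82), np.float64(55.5)), (24, np.int64(81), np.float64(64.8)), (32, np.int64(67), np.float64(71.3))]
b [(0, np.int64(24), np.float64(39.9)), (8, np.int64(76), np.float64(44.8)), (16, np.int64(85), np.float64(55.0)), (24, np.int64(83), np.float64(64.7)), (32, np.int64(62), np.float64(71.4))]
d [(-40, np.int64(60), np.float64(71.8)), (-32, np.int64(66), np.float64(64.8)), (-24, np.int64(64), np.float64(56.1)), (-16, np.int64(62), np.float64(45.3)), (-8, np.int64(13), np.float64(38.7))]
```

View pics/side4c.png

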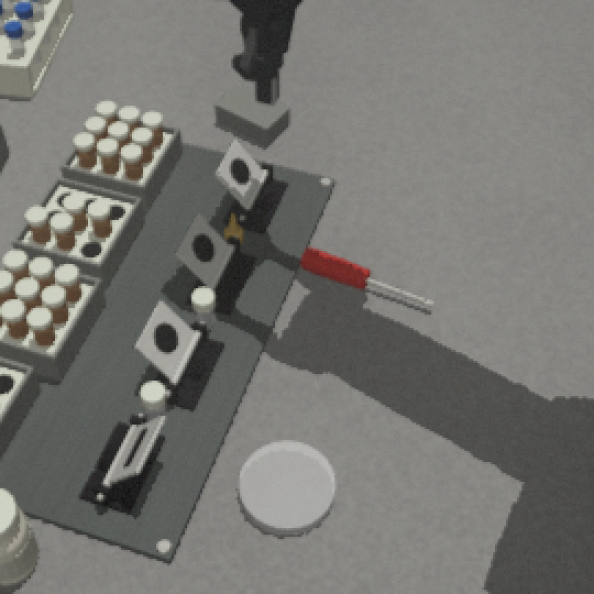

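Side crop: tag a at (240,175) now shows its disc and leans to its bin. The other tags and the bystanders are unchanged. Next is tag c: go over it to the bin side.

```bash
python3 -m pendant '[[[0.06,-0.08,0,0,0,0],[0.15,-0.2,0,0,0,0],[0.24,-0.32,0,0,0,0],[0.33,-0.44,0,0,0,0],[0.4,-0.54,0,0,0,0],[0.433,-0.588,0,0,0,0],[0.433,-0.588,0,0,0,0],[0.433,-0.588,0,0,0,0]]]'
python3 - <<'E'
from h import *
o=robot.get_obs();t=o['tcp_pos'];R=rot(o['ee_rot']);d=t[:2]-[560.5,1];print(t,d@[.985,-.172],d@[.172,.985])
cam('wrist','wrist5.png')
E
```

```text
time: 10.85
tcp_pos: [632.8, -12.2, 155.1]
ee_rot: [179.9, 0.2, -9.9]
ft_force: [-0.8, -0.0, -0.8]
finger_gap: 0.1
[632.83503245 -12.21984151 155.07842548] 73.52381970436991 -0.5799183013959034
```

View pics/wrist5.png

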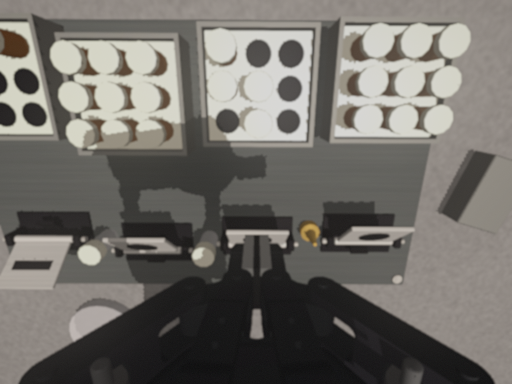

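Wrist view: the fingers at (257,240) are centred on tag c (225–290), with bin c (only four caps) ahead and free space between. I lower and pull towards the robot.

```bash
python3 -m pendant '[[[0,0,0.06,0,0,0],[0,0,0.18,0,0,0],[0,0,0.3,0,0,0],[0,0,0.42,0,0,0],[0,0,0.52,0,0,0],[0,0,0.56,0,0,0],[0,0,0.565,0,0,0],[0,0,0.565,0,0,0]]]'
python3 -m pendant '[[[-0.05,0,0,0,0,0],[-0.09,0,0,0,0,0],[-0.115,0,0,0,0,0],[-0.14,0,0,0,0,0],[-0.165,0,0,0,0,0],[-0.19,0,0,0,0,0],[-0.21,0,0,0,0,0]]]'
python3 -m pendant '[[[-0.02,0,0,0,0,0],[-0.04,0,0,0,0,0],[-0.06,0,0,0,0,0],[-0.08,0,0,0,0,0],[-0.1,0,0,0,0,0],[-0.12,0,0,0,0,0],[-0.14,0,0,0,0,0],[-0.16,0,0,0,0,0],[-0.175,0,0,0,0,0],[-0.178,0,0,0,0,0],[-0.178,0,0,0,0,0],[-0.178,0,0,0,0,0]]]'
python3 -m pendant '[[[0,0,0,0,0,0],[0.03,0,0,0,0,0],[0.07,0,-0.05,0,0,0],[0.12,0,-0.15,0,0,0],[0.12,0,-0.3,0,0,0],[0.12,0,-0.45,0,0,0],[0.12,0,-0.55,0,0,0],[0.12,0,-0.6,0,0,0],[0.12,0,-0.6,0,0,0]]]'
python3 - <<'E'
from h import *
a=cam('side','side6.png');a=cv2.imread('pics/side6.png')
cv2.imwrite('pics/side6c.png',cv2.resize(a[60:330,130:400],None,fx=2.2,fy=2.2,interpolation=3))
E
```

```text
time: 11.7
tcp_pos: [634.5, -12.2, 43.8]
ee_rot: [-180.0, -0.0, -9.9]
ft_force: [-1.3, -0.3, 0.2]
finger_gap: 0.1
time: 12.4
tcp_pos: [592.4, -4.5, 43.4]
ee_rot: [180.0, 0.0, -9.9]
ft_force: [0.3, 0.0, -0.4]
finger_gap: 0.2
time: 13.6
tcp_pos: [558.1, 1.5, 43.5]
ee_rot: [-180.0, -0.0, -9.9]
ft_force: [-0.2, -1.2, -0.5]
finger_gap: -0.3
time: 14.5
tcp_pos: [583.5, -2.8, 165.8]
ee_rot: [-180.0, -0.3, -9.9]
ft_force: [0.7, 1.3, 1.4]
finger_gap: -0.2
```

View pics/side6c.png

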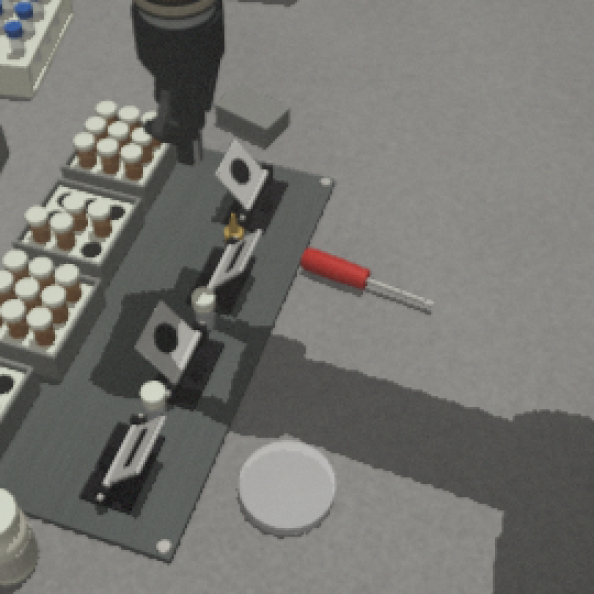

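Side crop: tag c at (235,260) now leans forward, a (240,175) and b (168,340) show discs, and d (130,455) shows its bar. The vials, nozzle, dish and driver are where they were. I run a quick depth check of the tags and bystanders, settle the arm, then hand in.

```bash
python3 -m pendant '[[[0,0,-0.05,0,0,0],[0,0,-0.1,0,0,0],[0,0,-0.1,0,0,0],[0,0,-0.1,0,0,0],[0,0,-0.1,0,0,0]]]'
python3 - <<'E'
from h import *
W=world(cam('side'));p=W.reshape(-1,3);p=p[np.isfinite(p).all(1)]
for k,h in dict(a=(548,-117),c=(560.5,1),b=(572.7,120),d=(612,235)).items():
    q=(p[:,:2]-h)@np.array([[.985,.172],[-.172,.985]])
    m=(abs(q[:,1])<22)&(abs(q[:,0])<48)&(p[:,2]>42)&(p[:,2]<88)
    f=np.polyfit(p[m,2],q[m,0],1);print(k,m.sum(),'lean deg',np.degrees(np.arctan(f[0])).round(1))
o=robot.get_obs();print(o['time'],o['ft_force'].round(1),np.abs(o['qvel']).max().round(2))
robot.job_done()
E
```

```text
time: 15.05
tcp_pos: [581.1, -2.6, 182.9]
ee_rot: [180.0, 0.0, -9.9]
ft_force: [-0.4, 0.7, 0.4]
finger_gap: -0.1
a 205 lean deg 40.2
c 128 lean deg -42.1
b 311 lean deg 40.5
d 197 lean deg -42.4
15.1 [ 0.7 -0.4  0.8] 0.1
the job is handed in; nothing more can be done
```

The job is handed in at about 15 s. I pushed over the two wrong tags with the closed fingertips: tag a back to its full bin, and tag c forward, away from its not-full bin. Tags b and d were already right and I did not touch them.

**Last checks:**
- **Tags:** depth from the side camera put the lean at a +40°, b +40°, c −42° and d −42°, so all four are at the correct stops to within about 2°.
- **Bystanders:** the last side crop showed the vials, nozzle, dish and driver where they were. I checked this by eye and did not measure it. The jar and slide box were only partly in that view.
- **Robot:** it ended clear of everything, with readings of about 1 N, which is noise level.

**What failed or disagreed:** my first push at tag a missed, passing over the tag without touching anything. The closed fingertips measured about 17 mm behind the reported TCP in two cameras, not 22 mm ahead as the text says, so I repeated the push about 43 mm lower. The tag hinges are also not in one straight line; they differ by up to about 18 mm along board x, so I used the measured position of each tag.

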